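# Find the heavy side of a vibrator exciter and hold it down

## Task

The eccentric weight inside this sealed vibrator exciter cannot be seen. Take hold of the red handle on its handwheel and turn the shaft by hand to feel where the heavy side is, bring the heavy side straight down, and finish still gripping the handle and keeping the wheel still there so that a workmate can mark it; leave the other things on the bench alone.

Things in the scene. Friction and masses are not known exactly. Their poses are not given: they have to be found in the camera images.
- exciter: Vibrator exciter bolted to the bench: closed blue tube (124 mm over its end covers, 150 mm long) on a grey cradle, base plate 180 x 150 mm. Origin on the bench under the cradle; z up. Its axle is level, along its y, 125 mm up; the handwheel is on the -y end. The grease nipple on the tube is 194 mm above the bench. The eccentric weight is shut inside, fixed to the shaft.
- wheel_centre (a point): Centre of the handwheel, on the axle, 125 mm above the bench; axes as the exciter's (y along the axle, z up), not turning. Dark disc handwheel, 140 mm diameter, 16 mm wide, its hub 6 mm proud; the gap to the tube's end cover is 20 mm. Wheel and handle together are balanced about the axle: only the hidden weight is heavy.
- handle: Red revolving handle, a round grip 25 mm diameter, 90 mm long, parallel to the axle, standing out on the exciter's -y side 55 mm from the axle; its origin, at its middle, is 54 mm from the wheel's face (62 mm from wheel_centre along y). Gripped across from above here, a tool has room beside the wheel all the way round, and the grip turns freely on its pin, so the tool need not tilt.
- handwheel (a joint): Angle of wheel and shaft, rad, endless; 0 with the handle straight up; positive: the top moves to the exciter's +x. The weight's angle to the handle differs every time and nothing shows it. Seals drag 0.34 N m either way; the weight adds or takes off up to 0.22 to 0.32 N m (level with the axle; none straight up or down). It stays where left; 0.3 to 12 N at the handle turns it, least while the heavy side sinks.
- gate_valve: Brass gate valve standing on the bench, 76 mm long, red handwheel 63 mm across at the top, 88 mm high. Origin at the centre of its underside. Leave alone.
- grease_tin: Tin with yellow label, 72 mm diameter, 70 mm high. Origin at the centre of its underside. Leave alone.
- spanner: Steel open-ended spanner lying flat, 190 mm long. Origin at the middle of its length on the bench. Leave alone.
- pipe_offcut: Blue plastic pipe offcut standing on end, 40 mm diameter, 100 mm high. Origin at the centre of its underside. Leave alone.

How it is judged:
At the end, for the whole second after the job is handed in: The hidden weight hangs straight down below the axle to within 15 degrees, the handwheel stands still (under 0.03 rad/s), and the gripper's fingers still grip its red handle (3 N or more) (angle between weight's own z axis and vertical above 2.88 rad and contact force between the fingers and handle above 3 N and velocity of joint handwheel between -0.03 and 0.03 rad/s); the arm keeps its last pose, push and grip.
It fails at once if a bystander is pushed more than 25 mm from its place (distance of any of gate_valve, grease_tin, spanner, pipe_offcut from where it was at the start of the episode above 0.025 m).
It also fails if it takes over 72 s, if anything falls off the work surface, if the arm or the gripper's body presses on something with over 40 N, if the wrist force passes 120 N, or if a joint passes its speed limit or range.

## Robot

A 6-joint arm with a two-finger parallel gripper is mounted at the origin on the work surface. World frame = base frame: x ahead of the robot, y to its left, z up, the work surface at z = 0. Lengths are in m, angles in rad, forces in N, time in s.
With the tool pointing down it reaches from about 0.225 to 0.875 m from the base axis. Payload 3.4 kg.
Tool frame: the origin (TCP) lies at the very end of the fingers, on their centre line; the grasp point (between the pads) lies 19 mm behind it; z points along the fingers, y is the direction in which the jaws open and shut (so a half turn about z gives the same grasp; the last joint's range is limited). The gripper opens to 85 mm and grips with 20 to 120 N. Pads are 22 mm wide; open, the fingers measure 114 mm over their backs; the gripper's body (76 mm by 85 mm) begins 54 mm behind the grasp point. The pads swing forward as they close: fully open they stand 13 mm farther back than shut.
Start: joints at [1.154, 0.276, 1.505, -0, 1.361, -0.121], TCP at [0.168, 0.55, 0.198] pointing down, gripper open.
Joint ranges: [-2.89, 2.89], [-0.75, 2.08], [0.22, 2.7], [-1.18, 4.32], [0.11, 2.71], [-2.7, 2.7]. Speed limits (rad/s): [2.57, 2.57, 3.14, 3.14, 3.14, 3.14].

## Interface

Orientations are given as a unit quaternion [w, x, y, z].
In Python, from rig import get_state, get_image, camera_model, sign_off gives the robot as it stands. The module is installed in compiled form; this text tells all that it offers.
- The arm moves only by the tool drive_tool, never from a script. Its argument "motion" is text: rows parted by semicolons, each of 7 numbers parted by spaces: the turn, a rotation vector about the tool's x, y, z in degrees, then the shift along the tool's x, y, z in m, then the opening in per cent of the stroke, from 0 (shut) to 100 (fully open). In form: wx wy wz tx ty tz hand; .... A call has 1 to 12 rows; each row shifts and turns the pose as measured when the row begins, along the tool's axes as they then stand; what a row does not reach is not made up. A row lasts 1/8 s, in which the tool goes at most 62.5 mm and 10.7 degrees, less where a joint would pass 70% of its speed; a pose out of reach is approached as far as the arm can. A call is refused whole if a number of a shift passes 0.0625 or a number of a turn 10.7, either way. A call with a gripper value outside its range is refused whole. The fingers move at their own pace and stop on an object; "newtons" is the grip in N (left out, the last holds). Time passes only in rows, so rows that do not move let the fingers close. It gives the time, the measured TCP pose, the force and the opening at its end, in the units of the state.
- get_state(): the state, without advancing time (a new reading comes with each control period).
- get_image(name): name is "scene" or "top" or "wrist"; returns (picture, depth): 480x640x3 uint8, red, green, blue; 480x640 float32, m along the optical axis (not along the pixel's ray), 0 where there is no reading.
- camera_model(name): a dict with "camera_matrix" (3x3 intrinsics, pixels), "D" ([k1, k2, p1, p2, k3] as OpenCV has them; the pictures are not rectified), "cam_to_world" (4x4, takes a point from camera to world coordinates); the wrist camera has in their place "T_tool_cam" (4x4, takes a point from camera to tool coordinates, whose origin is the TCP and whose axes are the flange's). Camera axes: x right, y up, looking along -z (the intrinsics and any distortion apply to the point x, -y, -z); pixel columns grow to the right and rows downward; lengths in m; the calibration is good to about 2 mm. A picture is of the moment at which its call begins: read the wrist's pose just before it. camera_model takes no time and is no camera call.
- sign_off(): hands the job in, once; it reports no verdict.
The state is a dict: "clock": time; "qpos": joint angles; "qd": joint speeds; "effort": joint torques, N m; "position": TCP position; "ee_rot": TCP orientation; "contact_force": force on the tool from outside, world axes, zero at the start; "moment": the same for the moment, N m; "width": finger opening in m.
Only numpy, scipy, OpenCV 4.12 (cv2) and the standard library are available. Lean on these libraries where they do the work, as an engineer would, in place of code of your own. Each camera call takes 0.05 s, during which the arm holds its last target.

## Working session

There is one attempt and no reset: what is moved stays moved. The work goes in short steps, Python scripts to look and compute and a tool call to move; the robot and the scene stay as the last step left them, time stands still between calls to the robot, and variables do not carry over. Pictures are saved under pics/ and viewed, and the job is handed in when it is done.

Besides the shell and the picture viewer there is one more tool, called after "Call:" as name(argument=value, ...) on one line, values as JSON. drive_tool: Moves the arm, as the interface text tells. Its arguments: {"type":"object","properties":{"motion":{"type":"string"},"newtons":{"type":"number"}},"required":["motion"]}

```bash
mkdir -p pics; python3 - <<'E'
from rig import *
import cv2,numpy as np
s=get_state();print(s)
for n in("scene","top"):
    p,d=get_image(n);cv2.imwrite(f"pics/{n}0.png",p[:,:,::-1]);np.save(f"{n}d.npy",d);np.save(f"{n}p.npy",p)
    m=camera_model(n);print(n,m)
print(camera_model("wrist"))
E
```

```text
{'clock': 0.0, 'qpos': array([ 1.15396611e+00,  2.76560368e-01,  1.50614281e+00, -1.41006997e-06,
        1.36071455e+00, -1.20992951e-01]), 'qd': array([ 0.00183319, -0.0002648 ,  0.00044905,  0.00244447, -0.0002844 ,
        0.00173617]), 'effort': array([ 1.07896933e-03, -4.16768074e+01, -2.45803857e+01,  7.94049515e-05,
        1.07256728e-02, -7.60326628e-06]), 'position': array([0.16739221, 0.54946587, 0.19735567]), 'ee_rot': array([-2.41781137e-04,  1.47379608e-01,  9.89079581e-01, -8.79927196e-04]), 'contact_force': array([-0.03442378, -0.26898101, -0.77591426]), 'moment': array([-0.07658803, -0.03060579, -0.00928316]), 'width': 0.08538827350387647}
scene {'camera_matrix': array([[472.27069695,   0.        , 322.19509892],
       [  0.        , 472.27069695, 229.02498689],
       [  0.        ,   0.        ,   1.        ]]), 'D': array([-0.11019122,  0.        ,  0.        ,  0.        ,  0.        ]), 'cam_to_world': array([[-0.88355846, -0.2916305 ,  0.36643705,  0.94356107],
       [ 0.4681266 , -0.5725131 ,  0.67311681,  0.67414756],
       [ 0.01348862,  0.76627698,  0.6
[... 511 characters left out ...]
 ,  0.97770141,  1.18799795],
       [ 0.        ,  0.        ,  0.        ,  1.        ]])}
{'camera_matrix': array([[387.68851472,   0.        , 319.10817824],
       [  0.        , 387.68851472, 243.36634322],
       [  0.        ,   0.        ,   1.        ]]), 'D': array([-0.00031763,  0.        ,  0.        ,  0.        ,  0.        ]), 'T_tool_cam': array([[ 1.87485653e-04,  9.48362206e-01,  3.17189362e-01,
         8.17996874e-02],
       [ 9.99999332e-01,  1.84094897e-04, -1.14150792e-03,
         5.80690943e-04],
       [-1.14095591e-03,  3.17189364e-01, -9.48361537e-01,
        -1.76397572e-01],
       [ 0.00000000e+00,  0.00000000e+00,  0.00000000e+00,
         1.00000000e+00]])}
```

View pics/scene0.png

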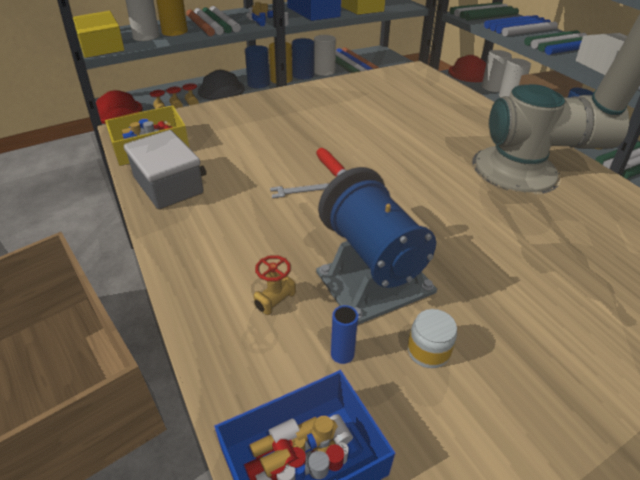

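View pics/top0.png

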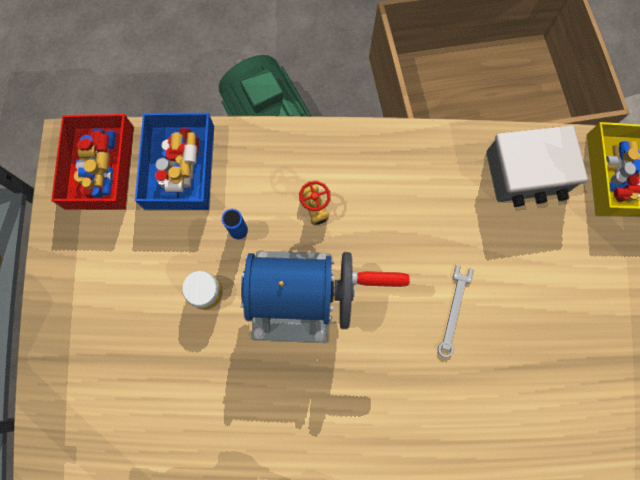

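The exciter tube is at about (288,288) px in the top view, with the wheel at (346,290) and the handle from (357,278) to (408,280). The handle points roughly to world -y. The spanner is near (455,310).

```bash
cat > h.py <<'E'
import numpy as np,cv2
from rig import *
def cloud(n,p=None,d=None):
    m=camera_model(n)
    if p is None: p,d=get_image(n)
    v,u=np.mgrid[0:480,0:640]
    q=cv2.undistortPoints(np.stack([u,v],-1).reshape(-1,1,2).astype(np.float64),m["camera_matrix"],m["D"]).reshape(480,640,2)
    P=np.stack([q[...,0]*d,-q[...,1]*d,-d],-1)
    T=m["cam_to_world"]
    return p,d,P@T[:3,:3].T+T[:3,3]
E
python3 - <<'E'
from h import *
for n in("top","scene"):
    p,d,W=cloud(n,np.load(n+"p.npy"),np.load(n+"d.npy"))
    hsv=cv2.cvtColor(p,cv2.COLOR_RGB2HSV).astype(int)
    H,S,V=hsv[...,0],hsv[...,1],hsv[...,2]
    box=np.zeros((480,640),bool)
    if n=="top": box[262:296,352:420]=1
    else: box[140:185,305:360]=1
    r=box&((H<8)|(H>172))&(S>140)&(d>0)&(W[...,2]>.03)
    X=W[r];print(n,"handle",len(X),X.mean(0),X.min(0),X.max(0))
    c=X.mean(0);u,s,vt=np.linalg.svd(X-c);print(" dir",vt[0])
    box[:]=0
    if n=="top": box[245:335,240:335]=1
    else: box[170:290,320:440]=1
    b=box&(H>100)&(H<125)&(S>150)&(d>0)&(W[...,2]>.09)
    X=W[b];print(" tube",len(X),X.min(0),X.max(0),np.percentile(X,[1,99],axis=0))
    # cylinder fit
    from scipy.optimize import least_squares
    def f(t):
        a=np.array([np.sin(t[2]),-np.cos(t[2]),0]);c=np.array([t[0],t[1],t[3]])
        w=X-c;w=w-np.outer(w@a,a);return np.linalg.norm(w,axis=1)-t[4]
    # restrict
    m0=X.mean(0)
    g=lambda q:f([q[0],m0[1],q[1],q[2],q[3]])
    sol=least_squares(g,[m0[0],0,.125,.06],loss="soft_l1",f_scale=.002);print(" cyl x,yaw,z,r at y=",m0[1],sol.x,np.abs(sol.fun).mean())
    for nm,bx in([("wheel",(250,335,336,356)),("spanner",(260,360,435,480))] if n=="top" else []):
        Y=W[bx[0]:bx[1],bx[2]:bx[3]].reshape(-1,3);
        if nm=="wheel":Y=Y[(Y[:,2]>.1)];
        else:Y=Y[Y[:,2]>.004]
        print(nm,np.percentile(Y,[2,50,98],axis=0))
E
```

```text
top handle 681 [0.56527641 0.00934012 0.18686697] [ 0.55423811 -0.03526693  0.17667471] [0.57930729 0.05335306 0.19316813]
 dir [-0.02049413 -0.99978643  0.00266264]
 tube 5010 [0.49328198 0.09946474 0.12985082] [0.61191301 0.25476261 0.19053838] [[0.50131888 0.10153884 0.13922538]
 [0.60403337 0.24717186 0.1868503 ]]
 cyl x,yaw,z,r at y= 0.1746472553138324 [ 0.55503699 -0.02218122  0.12497644  0.05489879] 0.001964292045475271
wheel [[0.48354045 0.05723874 0.12608855]
 [0.54833774 0.07220309 0.18021425]
 [0.6126298  0.08803414 0.19638027]]
spanner [[ 0.43696183 -0.195213    0.00408202]
 [ 0.52694149 -0.15645975  0.0066496 ]
 [ 0.61726844 -0.11730918  0.01387883]]
scene handle 344 [0.57219339 0.01239317 0.18545324] [ 0.56006183 -0.03435115  0.1733577 ] [0.57971182 0.05137814 0.19172802]
 dir [ 0.02275466  0.99972613 -0.00546634]
 tube 667 [0.56224161 0.14332932 0.12863285] [0.61822066 0.25631751 0.18607802] [[0.56787915 0.16534493 0.13880807]
 [0.61291439 0.25311422 0.18287261]]
 cyl x,yaw,z,r at y= 0.21554362977842761 [ 0.55927341 -0.11685066  0.12808031  0.05098148] 0.00208966358468668
```

Call:
drive_tool(motion="0 0 10.6 0 0 -0.016 100;0 0 10.6 0 0 -0.016 100;0 0 10.6 0 0 -0.016 100;0 0 10.6 0 0 -0.016 100;0 0 10.6 0 0 -0.016 100;0 0 10.6 0 0 -0.016 100;0 0 10.6 0 0 -0.016 100;0 0 0 0 0 0 100", newtons=60)

```text
clock: 1.1
position: [0.1665, 0.5475, 0.3078]
ee_rot: [0.002, 0.721, 0.693, -0.006]
contact_force: [0.2, -0.6, -0.3]
width: 0.0853
```

Call:
drive_tool(motion="0 0 -0.5 -0.042 0.034 0 100;0 0 -0.5 -0.042 0.034 0 100;0 0 0 -0.042 0.034 0 100;0 0 0 -0.042 0.034 0 100;0 0 0 -0.042 0.034 0 100;0 0 0 -0.042 0.034 0 100;0 0 0 -0.042 0.034 0 100;0 0 0 -0.042 0.034 0 100;0 0 0 -0.042 0.034 0 100;0 0 0 -0.042 0.034 0 100;0 0 0 -0.042 0.034 0 100;0 0 0 0 0 0 100")

```text
clock: 2.6
position: [0.5448, 0.0678, 0.2955]
ee_rot: [-0.001, 0.699, 0.715, -0.015]
contact_force: [-0.4, 1.0, -0.2]
width: 0.0856
```

```bash
cat >> h.py <<'E'
from scipy.spatial.transform import Rotation as R
YAW=-1.3
def delta(pos,n=1,yaw=YAW):
    s=get_state();q=s["ee_rot"];r=R.from_quat([q[1],q[2],q[3],q[0]])
    y=np.radians(yaw);ty=np.array([np.cos(y),np.sin(y),0]);tz=np.array([0,0,-1.]);tx=np.cross(ty,tz)
    g=R.from_matrix(np.stack([tx,ty,tz],1))
    w=np.degrees((r.inv()*g).as_rotvec());t=r.inv().apply(np.array(pos)-s["position"])
    print("pos",s["position"].round(4),"w",(w/n).round(2),"t",(t/n).round(4),"axes z",r.as_matrix()[:,2].round(3))
E
python3 -c "
from h import *
delta([.566,.004,.27],4)
p,d=get_image('wrist');cv2.imwrite('pics/w1.png',p[:,:,::-1])"
```

```text
pos [0.5448 0.0678 0.2955] w [-0.32  0.28  0.66] t [-0.016   0.0051  0.0066] axes z [-0.022 -0.019 -1.   ]
```

View pics/w1.png

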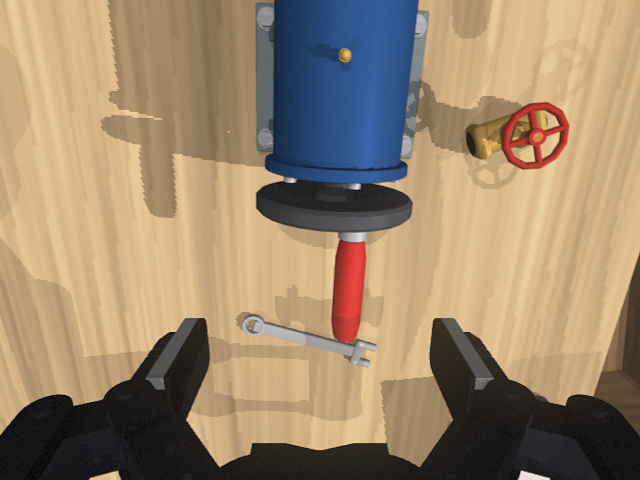

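The wrist view shows the handle from (350,240) to (345,340) px. It lies between the finger lines, ahead of the fingers, so the tool needs to go towards -y.

Call:
drive_tool(motion="-0.3 0.3 0.7 -0.016 0.005 0.0065 100;-0.3 0.3 0.7 -0.016 0.005 0.0065 100;-0.3 0.3 0.7 -0.016 0.005 0.0065 100;-0.3 0.3 0.7 -0.016 0.005 0.0065 100;0 0 0 0 0 0 100")

```text
clock: 3.28
position: [0.562, 0.0033, 0.2673]
ee_rot: [-0.003, 0.714, 0.7, 0.0]
contact_force: [-0.3, -0.6, -0.1]
width: 0.0854
```

```bash
python3 - <<'E'
from h import *
s=get_state();q=s["ee_rot"];r=R.from_quat([q[1],q[2],q[3],q[0]])
m=camera_model("wrist");p,d=get_image("wrist")
v,u=np.mgrid[0:480,0:640]
k=cv2.undistortPoints(np.stack([u,v],-1).reshape(-1,1,2).astype(np.float64),m["camera_matrix"],m["D"]).reshape(480,640,2)
P=np.stack([k[...,0]*d,-k[...,1]*d,-d],-1)
T=m["T_tool_cam"];W=(P@T[:3,:3].T+T[:3,3])@r.as_matrix().T+s["position"]
hsv=cv2.cvtColor(p,cv2.COLOR_RGB2HSV).astype(int);H,S=hsv[...,0],hsv[...,1]
c=((H<8)|(H>172))&(S>140)&(d>0)&(np.abs(W[...,0]-.566)<.03)&(W[...,2]>.15)
X=W[c];print(len(X),X.min(0),X.max(0),X.mean(0))
b=X[np.abs(X[:,1]-.005)<.015];print(b.min(0),b.max(0))
c=(H>100)&(H<125)&(S>150)&(d>0)&(W[...,2]>.1)
X=W[c];print("tube",X.min(0),X.max(0),np.percentile(X,[1,99],axis=0))
Z=W[(W[...,1]>.056)&(W[...,1]<.09)&(W[...,2]>.12)];print("wheel",np.percentile(Z,[1,99],axis=0))
cv2.imwrite('pics/w2.png',p[:,:,::-1])
delta([.566,.004,.17],3)
E
```

```text
4085 [ 0.54841434 -0.03480715  0.1764839 ] [0.58013138 0.05473343 0.37853304] [0.56776305 0.01325116 0.18813985]
[ 0.54841434 -0.00988984  0.17934842] [0.57939299 0.01999661 0.37853304]
tube [ 0.48863362 -0.00618059  0.10007614] [0.63263358 0.16082806 0.3888181 ] [[0.50238733 0.09898752 0.14129734]
 [0.6076744  0.15403887 0.18828418]]
wheel [[0.49344645 0.05695289 0.13196889]
 [0.61739254 0.08897832 0.44405153]]
pos [0.562  0.004  0.2677] w [-0.06 -0.09  0.04] t [-0.0001  0.0014  0.0326] axes z [-0.003  0.005 -1.   ]
```

View pics/w2.png

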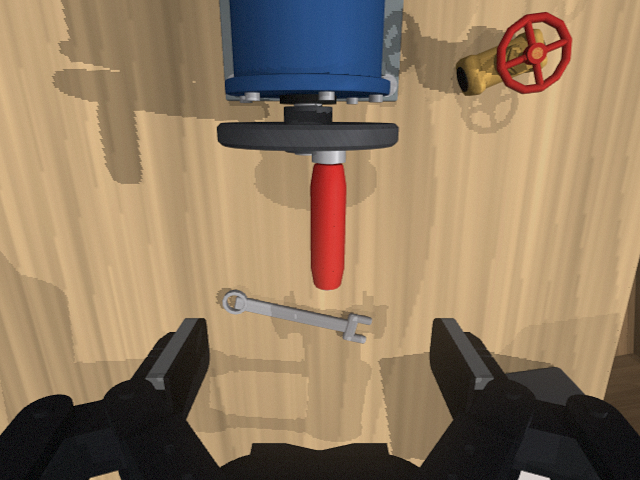

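The wrist view shows the handle centred at x≈328 px, clear of the spanner. I'm lowering onto it and closing.

Call:
drive_tool(motion="0 0 0 0 0.001 0.027 100;0 0 0 0 0.001 0.027 100;0 0 0 0 0.001 0.027 100;0 0 0 0 0.001 0.026 100;0 0 0 0 0 0 100;0 0 0 0 0 0 25;0 0 0 0 0 0 25;0 0 0 0 0 0 15;0 0 0 0 0 0 10", newtons=50)

```text
clock: 4.45
position: [0.57, 0.0075, 0.1651]
ee_rot: [0.001, 0.713, 0.701, 0.006]
contact_force: [1.1, -0.2, -0.9]
width: 0.0123
```

```bash
python3 - <<'E'
from h import *
p,d=get_image("scene");cv2.imwrite('pics/s3.png',p[:,:,::-1])
s=get_state();print(s["contact_force"],s["moment"],s["width"]);delta([.566,.004,.16],1)
E
```

```text
[-0.26206369 -0.19013564  0.7982639 ] [-0.00138725  0.01235387 -0.04934319] 0.008778685057173899
pos [0.5701 0.0074 0.1651] w [ 0.59 -0.41  0.3 ] t [-0.0035 -0.0041  0.005 ] axes z [ 0.011  0.007 -1.   ]
```

View pics/s3.png

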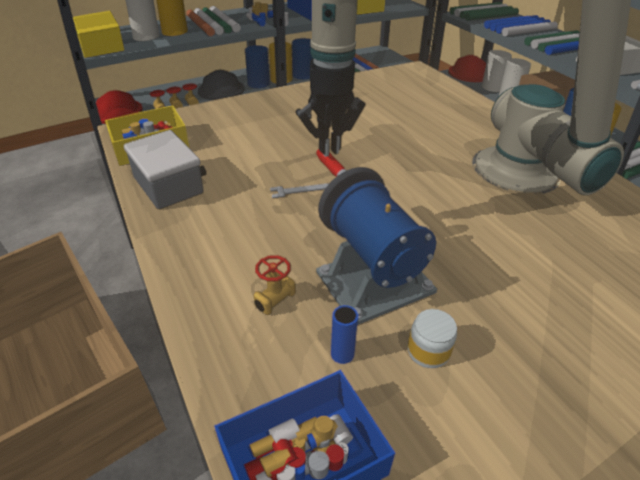

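```bash
python3 - <<'E'
from h import *
m=camera_model("scene");T=np.linalg.inv(m["cam_to_world"])
for P in([.57,.0075,.165],[.567,.009,.18],[.567,-.036,.18],[.567,.054,.18],[.551,.065,.125]):
    c=T[:3,:3]@P+T[:3,3]; print(P,cv2.projectPoints(np.array([[c[0],-c[1],-c[2]]]),np.zeros(3),np.zeros(3),m["camera_matrix"],m["D"])[0].ravel())
p,d=get_image("scene");cv2.imwrite('pics/s4.png',cv2.resize(p[:230,250:450,::-1],None,fx=3.4,fy=2.6))
p,d=get_image("wrist");cv2.imwrite('pics/w4.png',p[:,:,::-1])
s=get_state();print(s)
E
```

```text
[0.57, 0.0075, 0.165] [328.16572066 168.21604201]
[0.567, 0.009, 0.18] [330.10914555 161.49777133]
[0.567, -0.036, 0.18] [319.06624565 150.59092628]
[0.567, 0.054, 0.18] [341.94372556 173.20675134]
[0.551, 0.065, 0.125] [351.00600868 198.38792339]
{'clock': 4.6, 'qpos': array([-0.11470485,  0.28311046,  1.57996932,  0.0084963 ,  1.26971733,
       -0.09974197]), 'qd': array([ 8.68895524e-05,  3.58299979e-03,  5.30246669e-03, -8.81009836e-04,
        3.45642587e-04,  7.31723906e-04]), 'effort': array([ 1.24661828e-02, -4.14425540e+01, -2.39160973e+01,  4.43812273e-02,
       -5.38980926e-02, -1.45370001e-05]), 'position': array([0.56983845, 0.00745513, 0.16468698]), 'ee_rot': array([0.00087586, 0.71323539, 0.70089902, 0.00592259]), 'contact_force': array([-0.63697614,  0.02422541,  0.76227122]), 'moment': array([-0.01559061,  0.01295852,  0.01046771]), 'width': 0.008369001776261948}
```

View pics/s4.png

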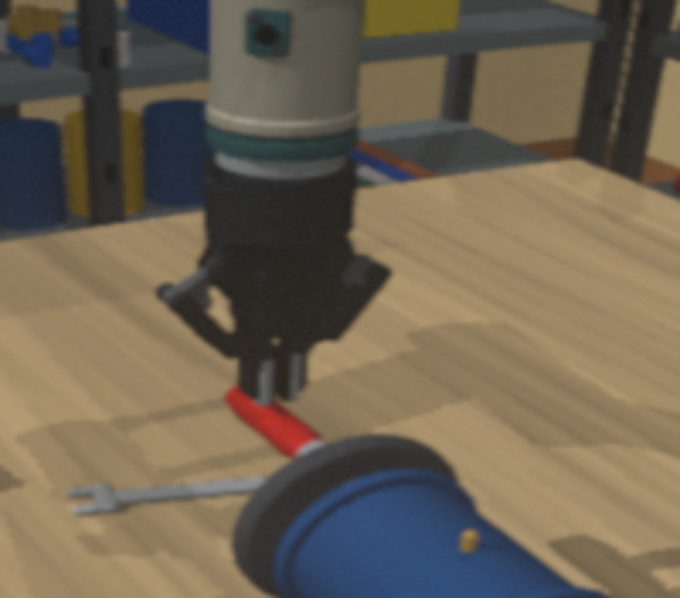

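View pics/w4.png

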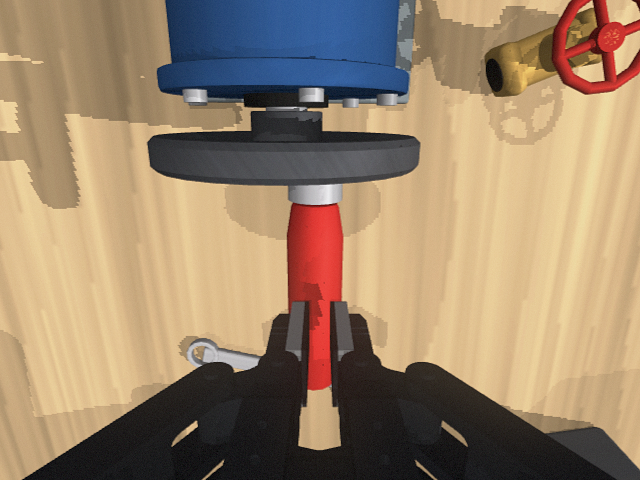

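```bash
python3 - <<'E'
from h import *
s=get_state();q=s["ee_rot"];r=R.from_quat([q[1],q[2],q[3],q[0]])
m=camera_model("wrist");p,d=get_image("wrist")
T=np.array(m["T_tool_cam"]);Ti=np.linalg.inv(T)
for P in([0,0,0],[0,0,-.019]):
    c=Ti[:3,:3]@P+Ti[:3,3];print(P,cv2.projectPoints(np.array([[c[0],-c[1],-c[2]]]),np.zeros(3),np.zeros(3),m["camera_matrix"],m["D"])[0].ravel())
v,u=np.mgrid[0:480,0:640]
k=cv2.undistortPoints(np.stack([u,v],-1).reshape(-1,1,2).astype(np.float64),m["camera_matrix"],m["D"]).reshape(480,640,2)
P=np.stack([k[...,0]*d,-k[...,1]*d,-d],-1)
Q=P@T[:3,:3].T+T[:3,3];W=Q@r.as_matrix().T+s["position"]
for a in([318,385],[316,310],[316,250],[300,310],[298,350],[345,310],[310,400],[290,160],[500,250]): print(a,p[a[1],a[0]],d[a[1],a[0]],"tool",Q[a[1],a[0]].round(4),"world",W[a[1],a[0]].round(4))
p,d,W=cloud("scene")
for a in([326,150],[329,152],[323,155],[335,165],[336,172]):print(a,p[a[1],a[0]],W[a[1],a[0]].round(4))
p,d,W=cloud("top");cv2.imwrite("pics/t5.png",p[:,:,::-1])
E
```

```text
[0, 0, 0] [318.8803092  288.00044327]
[0, 0, -0.019] [318.82826449 305.89356913]
[318, 385] [203  49  44] 0.18341322 tool [-0.0393 -0.0004 -0.0237] world [ 0.5685 -0.032   0.1881]
[316, 310] [156  45  38] 0.1694641 tool [ 0.0011 -0.0012 -0.0249] world [0.5684 0.0084 0.1896]
[316, 250] [228  62  55] 0.1593441 tool [ 0.0293 -0.0012 -0.0261] world [0.5689 0.0366 0.191 ]
[300, 310] [98 91 88] 0.14719112 tool [ 0.0118 -0.0071 -0.0448] world [0.5625 0.019  0.2095]
[298, 350] [114 112 109] 0.122370474 tool [ 0.0117 -0.0065 -0.071 ] world [0.5629 0.0188 0.2357]
[345, 310] [96 88 87] 0.14716008 tool [ 0.0118  0.01   -0.0448] world [0.5796 0.0187 0.2097]
[310, 400] [210 178 132] 0.414497 tool [-0.2078 -0.0097  0.1637] world [ 0.5581 -0.199  -0.0006]
[290, 160] [85 85 88] 0.14346278 tool [ 0.0662 -0.0106 -0.0306] world [0.56   0.0736 0.1956]
[500, 250] [230 201 150] 0.3621987 tool [-0.0382  0.169   0.1653] world [ 7.398e-01 -3.250e-02  7.000e-04]
[326, 150] [81 81 79] [0.58   0.0155 0.2118]
[329, 152] [80 77 76] [0.5753 0.0185 0.2079]
[323, 155] [171  54  45] [ 0.573  -0.0085  0.1864]
[335, 165] [178  48  41] [0.5727 0.0375 0.1899]
[336, 172] [176  54  49] [0.5762 0.0481 0.1819]
```

View pics/t5.png

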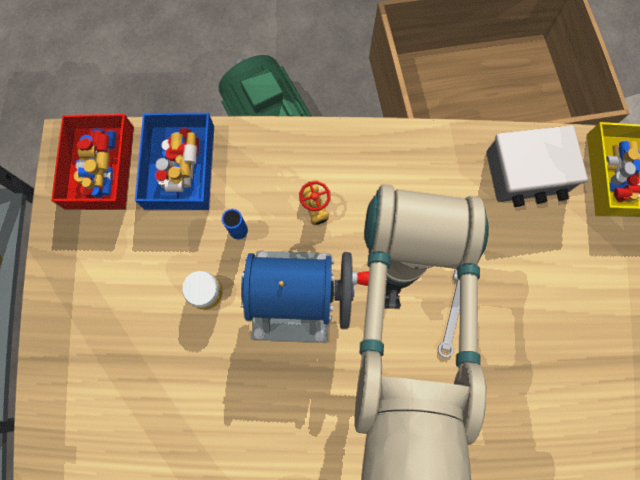

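```bash
python3 - <<'E'
from h import *
m=camera_model("wrist");p,d=get_image("wrist")
T=np.array(m["T_tool_cam"])
v,u=np.mgrid[0:480,0:640]
k=cv2.undistortPoints(np.stack([u,v],-1).reshape(-1,1,2).astype(np.float64),m["camera_matrix"],m["D"]).reshape(480,640,2)
P=np.stack([k[...,0]*d,-k[...,1]*d,-d],-1)
Q=P@T[:3,:3].T+T[:3,3]
S=cv2.cvtColor(p,cv2.COLOR_RGB2HSV)[...,1]
for v in range(290,330,4):print(v,[(uu,Q[v,uu].round(3).tolist(),int(S[v,uu])) for uu in(275,290,300,345,360)])
E
```

```text
290 [(275, [-0.078, -0.042, 0.163], 90), (290, [0.007, -0.013, -0.018], 183), (300, [0.011, -0.008, -0.025], 192), (345, [-0.078, 0.025, 0.163], 93), (360, [-0.079, 0.039, 0.164], 91)]
294 [(275, [-0.083, -0.043, 0.163], 90), (290, [0.006, -0.013, -0.019], 190), (300, [0.009, -0.008, -0.026], 187), (345, [-0.083, 0.025, 0.164], 91), (360, [-0.083, 0.04, 0.163], 90)]
298 [(275, [-0.086, -0.043, 0.162], 92), (290, [0.003, -0.013, -0.017], 192), (300, [0.007, -0.008, -0.024], 194), (345, [-0.087, 0.025, 0.163], 94), (360, [-0.087, 0.04, 0.163], 90)]
302 [(275, [-0.091, -0.043, 0.163], 92), (290, [0.001, -0.013, -0.018], 188), (300, [0.011, -0.007, -0.038], 15), (345, [0.011, 0.01, -0.037], 16), (360, [-0.092, 0.04, 0.164], 88)]
306 [(275, [-0.095, -0.043, 0.163], 91), (290, [-0.0, -0.013, -0.018], 185), (300, [0.012, -0.007, -0.041], 21), (345, [0.011, 0.01, -0.041], 27), (360, [-0.095, 0.04, 0.163], 88)]
310 [(275, [-0.1, -0.043, 0.163], 91), (290, [-0.002, -0.013, -0.018], 136), (300, [0.012, -0.007, -0.045], 22), (345, [0.012, 0.01, -0.045], 26), (360, [-0.099, 0.04, 0.162], 94)]
314 [(275, [-0.105, -0.044, 0.164], 90), (290, [0.008, -0.011, -0.041], 31), (300, [0.011, -0.007, -0.047], 24), (345, [0.012, 0.01, -0.049], 24), (360, [0.008, 0.016, -0.041], 97)]
318 [(275, [0.008, -0.017, -0.044], 88), (290, [0.012, -0.011, -0.051], 27), (300, [0.011, -0.007, -0.05], 24), (345, [0.012, 0.01, -0.051], 26), (360, [0.008, 0.016, -0.044], 97)]
322 [(275, [0.008, -0.016, -0.047], 71), (290, [0.011, -0.01, -0.053], 18), (300, [0.011, -0.007, -0.053], 19), (345, [0.012, 0.009, -0.054], 26), (360, [0.008, 0.016, -0.047], 82)]
326 [(275, [0.008, -0.016, -0.05], 70), (290, [0.011, -0.01, -0.056], 16), (300, [0.012, -0.007, -0.056], 29), (345, [0.012, 0.009, -0.057], 21), (360, [0.007, 0.015, -0.049], 94)]
```

The finger ends are about 37 mm behind the reported TCP, and both the wrist and scene depth agree on that. They closed just above the handle without touching it. I'll reopen, go 41 mm lower and close again.

Call:
drive_tool(motion="0 0 0 0 0 0 100;0.3 -0.2 0.15 -0.002 -0.002 0 100;0.3 -0.2 0.15 0 0 0 100;0 0 0 0 0 0 100;0 0 0 0 0 0.014 100;0 0 0 0 0 0.014 100;0 0 0 0 0 0.013 100;0 0 0 0 0 0 100;0 0 0 0 0 0 20;0 0 0 0 0 0 0;0 0 0 0 0 0 0;0 0 0 0 0 0 0", newtons=50)

```text
clock: 6.3
position: [0.5673, 0.0054, 0.1198]
ee_rot: [-0.001, 0.715, 0.699, -0.001]
contact_force: [0.5, 0.5, -1.1]
width: 0.0238
```

```bash
python3 - <<'E'
from h import *
p,d=get_image("wrist");cv2.imwrite('pics/w6.png',p[:,:,::-1])
s=get_state();print(s["contact_force"],s["moment"],s["width"]);delta([.567,.004,.124],1)
E
```

```text
[ 0.53098764 -0.60449819  0.41403244] [ 0.03786411 -0.02667774 -0.01790331] 0.024008066580241703
pos [0.5673 0.0054 0.1198] w [-0.18  0.   -0.03] t [-0.0014 -0.0003 -0.0042] axes z [-0.003  0.    -1.   ]
```

View pics/w6.png

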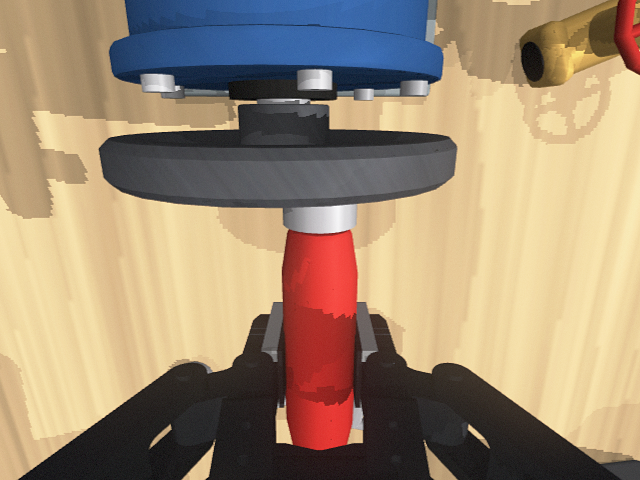

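The handle is now held (24 mm opening) between the pads at about (320,370) px. Next I'll turn it in small arcs and log the force.

```bash
cat > step.py <<'E'
import sys,json,os
from h import *
XC,ZC,RR=.551,.0673,.055
Y0=.0045
def theta(p): return np.arctan2(p[0]-XC,p[2]-ZC)
s=get_state();p=s["position"];L=json.load(open("log.json")) if os.path.exists("log.json") else []
L.append(dict(t=s["clock"],p=p.tolist(),f=s["contact_force"].tolist(),m=s["moment"].tolist(),qd=s["qd"].tolist(),e=s["effort"].tolist(),tag=sys.argv[1]))
json.dump(L,open("log.json","w"))
th=theta(p);tv=np.array([np.cos(th),-np.sin(th)])
f=s["contact_force"]
print("t %.2f th %.1f r %.4f y %.4f Ft %.2f Fr %.2f w %.4f"%(s["clock"],np.degrees(th),np.hypot(p[0]-XC,p[2]-ZC),p[1],f[0]*tv[0]+f[2]*tv[1],f[0]*tv[1]*-1+f[2]*tv[0],s["width"]))
st=np.radians(float(sys.argv[2]));n=int(sys.argv[3])
q=s["ee_rot"];r=R.from_quat([q[1],q[2],q[3],q[0]])
y=np.radians(YAW);ty=np.array([np.cos(y),np.sin(y),0]);tz=np.array([0,0,-1.]);tx=np.cross(ty,tz)
g=R.from_matrix(np.stack([tx,ty,tz],1));w=np.degrees((r.inv()*g).as_rotvec())/n
rows=[]
for i in range(n):
    a,b=th+st*i,th+st*(i+1)
    dw=np.array([RR*(np.sin(b)-np.sin(a)),(Y0-p[1])/n,RR*(np.cos(b)-np.cos(a))])
    d=g.inv().apply(dw);rows.append("%.1f %.1f %.1f %.4f %.4f %.4f 0"%(*w,*d))
print(";".join(rows))
E
python3 step.py a 4 4
```

```text
t 6.35 th 17.2 r 0.0550 y 0.0054 Ft 0.38 Fr 0.55 w 0.0240
-0.0 0.0 -0.0 -0.0001 0.0036 0.0013 0;-0.0 0.0 -0.0 -0.0001 0.0035 0.0015 0;-0.0 0.0 -0.0 -0.0001 0.0034 0.0018 0;-0.0 0.0 -0.0 -0.0001 0.0033 0.0020 0
```

Call:
drive_tool(motion="0 0 0 0 0.0036 0.0013 0;0 0 0 0 0.0035 0.0015 0;0 0 0 0 0.0034 0.0018 0;0 0 0 0 0.0033 0.002 0")

```text
clock: 6.85
position: [0.5744, 0.0052, 0.1169]
ee_rot: [-0.005, 0.715, 0.699, -0.005]
contact_force: [-5.1, 0.2, 7.2]
width: 0.0238
```

```bash
python3 step.py a 5 4
```

```text
t 6.85 th 25.2 r 0.0548 y 0.0052 Ft -7.66 Fr 4.38 w 0.0238
-0.2 0.0 0.0 -0.0001 0.0042 0.0022 0;-0.2 0.0 0.0 -0.0001 0.0040 0.0026 0;-0.2 0.0 0.0 -0.0001 0.0038 0.0029 0;-0.2 0.0 0.0 -0.0001 0.0035 0.0033 0
```

Call:
drive_tool(motion="-0.2 0 0 0 0.005 0.0026 0;-0.2 0 0 0 0.0048 0.0031 0;-0.2 0 0 0 0.0046 0.0035 0;-0.2 0 0 0 0.0042 0.004 0")

```text
clock: 7.35
position: [0.5892, 0.0048, 0.1074]
ee_rot: [-0.002, 0.715, 0.699, -0.003]
contact_force: [-2.4, -0.8, 5.7]
width: 0.0236
```

```bash
python3 step.py a 6 4
```

```text
t 7.35 th 43.6 r 0.0554 y 0.0048 Ft -5.66 Fr 2.44 w 0.0236
-0.1 0.0 0.0 0.0000 0.0040 0.0042 0;-0.1 0.0 0.0 0.0000 0.0035 0.0046 0;-0.1 0.0 0.0 0.0000 0.0030 0.0049 0;-0.1 0.0 0.0 -0.0000 0.0025 0.0052 0
```

```bash
python3 - <<'E'
s=open("step.py").read()
s=s.replace("a,b=th+st*i,th+st*(i+1)","c0=th+st*.8*(i+.4);a,b=c0-st/2,c0+st/2")
open("step.py","w").write(s)
E
```

Call:
drive_tool(motion="0 0 0 0 0.004 0.0042 0;0 0 0 0 0.0036 0.0045 0;0 0 0 0 0.0032 0.0048 0;0 0 0 0 0.0028 0.0051 0")

```text
clock: 7.85
position: [0.6021, 0.0044, 0.0896]
ee_rot: [-0.002, 0.715, 0.699, -0.003]
contact_force: [-3.5, -0.1, 2.5]
width: 0.0235
```

```bash
python3 step.py a 6 4
```

```text
t 7.85 th 66.4 r 0.0557 y 0.0044 Ft -3.71 Fr -2.16 w 0.0235
-0.1 0.0 0.0 0.0001 0.0021 0.0054 0;-0.1 0.0 0.0 0.0001 0.0017 0.0055 0;-0.1 0.0 0.0 0.0000 0.0012 0.0056 0;-0.1 0.0 0.0 0.0000 0.0007 0.0057 0
```

Call:
drive_tool(motion="0 0 0 0 0.0021 0.0054 0;0 0 0 0 0.0017 0.0055 0;0 0 0 0 0.0012 0.0056 0;0 0 0 0 0.0007 0.0057 0")

```text
clock: 8.35
position: [0.6068, 0.0043, 0.0645]
ee_rot: [-0.003, 0.715, 0.699, -0.004]
contact_force: [-3.4, -1.1, 3.5]
width: 0.0236
```

```bash
python3 step.py a 6 4
```

```text
t 8.35 th 92.8 r 0.0558 y 0.0043 Ft -3.32 Fr -3.59 w 0.0236
-0.2 0.0 0.0 0.0000 -0.0005 0.0057 0;-0.2 0.0 0.0 0.0000 -0.0010 0.0057 0;-0.2 0.0 0.0 0.0000 -0.0014 0.0056 0;-0.2 0.0 0.0 0.0000 -0.0019 0.0054 0
```

Call:
drive_tool(motion="-0.2 0 0 0 -0.0005 0.0057 0;-0.2 0 0 0 -0.001 0.0057 0;-0.2 0 0 0 -0.0015 0.0056 0;-0.2 0 0 0 -0.002 0.0054 0")

```text
clock: 8.85
position: [0.6009, 0.0045, 0.0404]
ee_rot: [0.002, 0.715, 0.699, 0.001]
contact_force: [-3.3, -0.1, 4.4]
width: 0.0238
```

```bash
python3 step.py a 6 4
```

```text
t 8.85 th 118.3 r 0.0567 y 0.0045 Ft -2.29 Fr -5.01 w 0.0238
0.0 0.0 0.0 -0.0001 -0.0029 0.0050 0;0.0 0.0 0.0 -0.0001 -0.0033 0.0047 0;0.0 0.0 0.0 -0.0001 -0.0037 0.0044 0;0.0 0.0 0.0 -0.0001 -0.0040 0.0041 0
```

Call:
drive_tool(motion="0 0 0 0 -0.003 0.005 0;0 0 0 0 -0.0034 0.0046 0;0 0 0 0 -0.0038 0.0043 0;0 0 0 0 -0.0042 0.0039 0")

```text
clock: 9.35
position: [0.5856, 0.0048, 0.0227]
ee_rot: [0.002, 0.715, 0.699, 0.001]
contact_force: [-4.5, -0.5, 8.4]
width: 0.0235
```

```bash
python3 step.py a 6 4
```

```text
t 9.35 th 142.1 r 0.0564 y 0.0048 Ft -1.58 Fr -9.39 w 0.0235
0.1 0.0 0.0 -0.0002 -0.0047 0.0034 0;0.1 0.0 0.0 -0.0002 -0.0049 0.0030 0;0.1 0.0 0.0 -0.0002 -0.0052 0.0026 0;0.1 0.0 0.0 -0.0002 -0.0054 0.0021 0
```

```bash
python3 - <<'E'
import json,numpy as np
from scipy.optimize import least_squares
L=json.load(open("log.json"));P=np.array([l["p"] for l in L])
f=lambda c:np.hypot(P[:,0]-c[0],P[:,2]-c[1])-.055
s=least_squares(f,[.551,.067]);print(s.x,s.fun.round(4))
E
```

```text
[0.55220405 0.06661479] [ 0.0003 -0.0001  0.0001 -0.0001 -0.0004  0.0003  0.0002]
```

```bash
sed -i 's/^XC.*/XC,ZC,RR=.5522,.0666,.055/; s/(i+.4)/(i+1.0)/; s/json.dump(L/if sys.argv[1]!="n": json.dump(L/' step.py; python3 step.py n 6 4
```

```text
t 9.35 th 142.7 r 0.0552 y 0.0048 Ft -1.49 Fr -9.41 w 0.0235
0.1 0.0 0.0 -0.0002 -0.0049 0.0031 0;0.1 0.0 0.0 -0.0002 -0.0051 0.0027 0;0.1 0.0 0.0 -0.0002 -0.0053 0.0022 0;0.1 0.0 0.0 -0.0002 -0.0055 0.0018 0
```

Call:
drive_tool(motion="0 0 0 0 -0.0049 0.0031 0;0 0 0 0 -0.0051 0.0027 0;0 0 0 0 -0.0053 0.0021 0;0 0 0 0 -0.0055 0.0016 0")

```text
clock: 9.85
position: [0.5722, 0.0051, 0.0151]
ee_rot: [0.008, 0.715, 0.699, 0.007]
contact_force: [3.1, 1.4, 1.0]
width: 0.0233
```

```bash
python3 step.py a 6 4
```

```text
t 9.85 th 158.7 r 0.0552 y 0.0051 Ft -3.26 Fr 0.19 w 0.0233
0.3 0.0 -0.0 -0.0003 -0.0055 0.0016 0;0.3 0.0 -0.0 -0.0003 -0.0056 0.0012 0;0.3 0.0 -0.0 -0.0003 -0.0057 0.0007 0;0.3 0.0 -0.0 -0.0003 -0.0057 0.0002 0
```

Call:
drive_tool(motion="0.3 0 0 -0.0003 -0.0055 0.0016 0;0.3 0 0 -0.0003 -0.0056 0.0012 0;0.3 0 0 -0.0003 -0.0057 0.0007 0;0.3 0 0 -0.0003 -0.0057 0.0002 0")

```text
clock: 10.35
position: [0.5525, 0.0057, 0.0119]
ee_rot: [0.002, 0.716, 0.699, 0.003]
contact_force: [3.9, 3.1, 2.6]
width: 0.0236
```

```bash
python3 step.py a 6 4
```

```text
t 10.35 th 179.7 r 0.0548 y 0.0057 Ft -3.94 Fr -2.57 w 0.0236
0.1 -0.0 -0.0 -0.0004 -0.0057 -0.0004 0;0.1 -0.0 -0.0 -0.0004 -0.0057 -0.0009 0;0.1 -0.0 -0.0 -0.0004 -0.0056 -0.0014 0;0.1 -0.0 -0.0 -0.0004 -0.0054 -0.0019 0
```

Call:
drive_tool(motion="0.1 0 0 -0.0003 -0.0057 -0.0004 0;0.1 0 0 -0.0003 -0.0057 -0.0009 0;0.1 0 0 -0.0003 -0.0056 -0.0014 0;0.1 0 0 -0.0003 -0.0054 -0.0019 0")

```text
clock: 10.85
position: [0.5328, 0.0063, 0.0157]
ee_rot: [0.001, 0.716, 0.698, 0.004]
contact_force: [5.4, 4.5, -0.5]
width: 0.0235
```

```bash
python3 step.py a 6 4
```

```text
t 10.85 th -159.1 r 0.0545 y 0.0063 Ft -5.20 Fr -1.42 w 0.0235
0.1 -0.0 -0.0 -0.0006 -0.0052 -0.0025 0;0.1 -0.0 -0.0 -0.0006 -0.0049 -0.0029 0;0.1 -0.0 -0.0 -0.0006 -0.0047 -0.0033 0;0.1 -0.0 -0.0 -0.0005 -0.0044 -0.0037 0
```

```bash
sed -i 's/(Y0-p\[1\])\/n/-.0227*RR*(np.sin(b)-np.sin(a))/' step.py; python3 step.py n 6 4
```

```text
t 10.85 th -159.1 r 0.0545 y 0.0063 Ft -5.20 Fr -1.42 w 0.0235
0.1 -0.0 -0.0 0.0000 -0.0052 -0.0025 0;0.1 -0.0 -0.0 0.0000 -0.0050 -0.0029 0;0.1 -0.0 -0.0 0.0000 -0.0047 -0.0033 0;0.1 -0.0 -0.0 0.0000 -0.0044 -0.0037 0
```

Call:
drive_tool(motion="0.1 0 0 0 -0.0052 -0.0025 0;0.1 0 0 0 -0.0049 -0.0029 0;0.1 0 0 0 -0.0047 -0.0033 0;0.1 0 0 0 -0.0044 -0.0037 0")

```text
clock: 11.35
position: [0.5161, 0.0067, 0.0259]
ee_rot: [0.001, 0.716, 0.698, 0.003]
contact_force: [6.1, 2.2, -4.3]
width: 0.0235
```

```bash
python3 step.py a 6 4
```

```text
t 11.35 th -138.4 r 0.0544 y 0.0067 Ft -7.47 Fr -0.82 w 0.0235
0.1 -0.0 -0.0 0.0000 -0.0040 -0.0042 0;0.1 -0.0 -0.0 0.0000 -0.0036 -0.0045 0;0.1 -0.0 -0.0 0.0000 -0.0032 -0.0048 0;0.1 -0.0 -0.0 0.0000 -0.0028 -0.0050 0
```

Call:
drive_tool(motion="0.1 0 0 0 -0.004 -0.0042 0;0.1 0 0 0 -0.0036 -0.0045 0;0.1 0 0 0 -0.0032 -0.0048 0;0.1 0 0 0 -0.0028 -0.005 0")

```text
clock: 11.85
position: [0.504, 0.0071, 0.0408]
ee_rot: [-0.001, 0.716, 0.698, 0.002]
contact_force: [7.0, 2.9, -6.0]
width: 0.0234
```

```bash
python3 step.py a 6 4
```

```text
t 11.85 th -118.2 r 0.0546 y 0.0071 Ft -8.64 Fr -3.32 w 0.0234
0.0 -0.1 -0.0 0.0000 -0.0023 -0.0053 0;0.0 -0.1 -0.0 0.0000 -0.0018 -0.0055 0;0.0 -0.1 -0.0 0.0000 -0.0014 -0.0056 0;0.0 -0.1 -0.0 0.0000 -0.0009 -0.0057 0
```

Call:
drive_tool(motion="0 0 0 0 -0.0023 -0.0053 0;0 0 0 0 -0.0018 -0.0055 0;0 0 0 0 -0.0014 -0.0056 0;0 0 0 0 -0.0009 -0.0057 0")

```text
clock: 12.35
position: [0.4982, 0.0073, 0.0578]
ee_rot: [-0.001, 0.716, 0.698, 0.002]
contact_force: [6.9, 2.9, -9.1]
width: 0.0238
```

```bash
python3 step.py a 6 4
```

```text
t 12.35 th -99.3 r 0.0547 y 0.0073 Ft -10.08 Fr -5.33 w 0.0238
0.0 -0.1 -0.0 0.0000 -0.0004 -0.0057 0;0.0 -0.1 -0.0 -0.0000 0.0000 -0.0058 0;0.0 -0.1 -0.0 -0.0000 0.0005 -0.0057 0;0.0 -0.1 -0.0 -0.0000 0.0010 -0.0057 0
```

Call:
drive_tool(motion="0 0 0 0 -0.0002 -0.0058 0;0 0 0 0 0.0003 -0.0058 0;0 0 0 0 0.0009 -0.0057 0;0 0 0 0 0.0014 -0.0056 0")

```text
clock: 12.85
position: [0.4972, 0.0074, 0.0729]
ee_rot: [-0.005, 0.716, 0.698, -0.0]
contact_force: [6.4, 2.6, -10.9]
width: 0.0235
```

```bash
python3 step.py a 6 4
```

```text
t 12.85 th -83.5 r 0.0553 y 0.0074 Ft -10.10 Fr -7.57 w 0.0235
-0.1 -0.1 -0.0 -0.0000 0.0011 -0.0056 0;-0.1 -0.1 -0.0 -0.0000 0.0016 -0.0055 0;-0.1 -0.1 -0.0 -0.0000 0.0021 -0.0054 0;-0.1 -0.1 -0.0 -0.0000 0.0025 -0.0052 0
```

Call:
drive_tool(motion="-0.1 0 0 0 0.0022 -0.0056 0;-0.1 0 0 0 0.0025 -0.0055 0;-0.1 0 0 0 0.0029 -0.0054 0;-0.1 0 0 0 0.0032 -0.0052 0")

```text
clock: 13.35
position: [0.4999, 0.0074, 0.0869]
ee_rot: [-0.01, 0.716, 0.698, -0.005]
contact_force: [1.6, 1.6, -11.8]
width: 0.0238
```

```bash
python3 step.py a 6 4
```

```text
t 13.35 th -68.8 r 0.0561 y 0.0074 Ft -10.42 Fr -5.76 w 0.0238
-0.3 -0.1 -0.0 -0.0000 0.0025 -0.0052 0;-0.3 -0.1 -0.0 -0.0000 0.0029 -0.0049 0;-0.3 -0.1 -0.0 -0.0000 0.0034 -0.0047 0;-0.3 -0.1 -0.0 -0.0000 0.0037 -0.0044 0
```

Call:
drive_tool(motion="-0.3 0 0 0 0.0033 -0.0052 0;-0.3 0 0 0 0.0036 -0.0049 0;-0.3 0 0 0 0.004 -0.0047 0;-0.3 0 0 0 0.0043 -0.0044 0")

```text
clock: 13.85
position: [0.5121, 0.0071, 0.105]
ee_rot: [-0.005, 0.716, 0.698, 0.0]
contact_force: [1.4, 2.2, -17.5]
width: 0.0235
```

```bash
python3 step.py a 6 4
```

```text
t 13.85 th -46.3 r 0.0555 y 0.0071 Ft -11.68 Fr -13.11 w 0.0235
-0.1 -0.1 -0.0 -0.0000 0.0043 -0.0038 0;-0.1 -0.1 -0.0 -0.0000 0.0046 -0.0034 0;-0.1 -0.1 -0.0 -0.0000 0.0049 -0.0030 0;-0.1 -0.1 -0.0 -0.0000 0.0051 -0.0026 0
```

Call:
drive_tool(motion="-0.1 0 0 0 0.0046 -0.0028 0;-0.1 0 0 0 0.005 -0.0025 0;-0.1 0 0 0 0.0053 -0.0022 0;-0.1 0 0 0 0.0055 -0.0018 0")

```text
clock: 14.35
position: [0.5223, 0.0069, 0.1138]
ee_rot: [-0.01, 0.715, 0.699, -0.005]
contact_force: [-6.9, 1.5, -7.8]
width: 0.0238
```

```bash
python3 step.py a 6 4
```

```text
t 14.35 th -32.3 r 0.0559 y 0.0069 Ft -10.05 Fr -2.91 w 0.0238
-0.3 -0.1 -0.0 -0.0000 0.0051 -0.0027 0;-0.3 -0.1 -0.0 -0.0000 0.0053 -0.0022 0;-0.3 -0.1 -0.0 -0.0000 0.0055 -0.0018 0;-0.3 -0.1 -0.0 -0.0000 0.0056 -0.0013 0
```

Call:
drive_tool(motion="-0.3 0 0 0 0.0051 -0.0025 0;-0.3 0 0 0 0.0053 -0.002 0;-0.3 0 0 0 0.0055 -0.0015 0;-0.3 0 0 0 0.0056 -0.0008 0")

```text
clock: 14.85
position: [0.5349, 0.0066, 0.1195]
ee_rot: [-0.01, 0.715, 0.699, -0.005]
contact_force: [-9.0, 0.7, -5.7]
width: 0.0237
```

```bash
python3 step.py a 6 4
```

```text
t 14.85 th -18.1 r 0.0556 y 0.0066 Ft -10.31 Fr -2.63 w 0.0237
-0.3 -0.1 -0.0 -0.0000 0.0056 -0.0013 0;-0.3 -0.1 -0.0 -0.0000 0.0057 -0.0009 0;-0.3 -0.1 -0.0 -0.0000 0.0057 -0.0004 0;-0.3 -0.1 -0.0 -0.0000 0.0058 0.0001 0
```

Call:
drive_tool(motion="-0.3 0 0 0 0.0056 -0.0012 0;-0.3 0 0 0 0.0057 -0.0007 0;-0.3 0 0 0 0.0057 -0.0002 0;-0.3 0 0 0 0.0058 0.0003 0")

```text
clock: 15.35
position: [0.5472, 0.0062, 0.1218]
ee_rot: [-0.01, 0.715, 0.699, -0.005]
contact_force: [-9.0, 1.1, -3.5]
width: 0.0234
```

```bash
python3 step.py a 6 4
```

```text
t 15.35 th -5.2 r 0.0554 y 0.0062 Ft -9.31 Fr -2.69 w 0.0234
-0.3 -0.1 -0.0 -0.0000 0.0058 -0.0000 0;-0.3 -0.1 -0.0 -0.0000 0.0057 0.0004 0;-0.3 -0.1 -0.0 -0.0000 0.0057 0.0009 0;-0.3 -0.1 -0.0 -0.0000 0.0056 0.0014 0
```

Call:
drive_tool(motion="-0.3 0 0 0 0.0058 0 0;-0.3 0 0 0 0.0057 0.0005 0;-0.3 0 0 0 0.0057 0.001 0;-0.3 0 0 0 0.0056 0.0015 0")

```text
clock: 15.85
position: [0.56, 0.0059, 0.1213]
ee_rot: [-0.009, 0.715, 0.699, -0.005]
contact_force: [-9.9, 1.4, -2.2]
width: 0.0237
```

```bash
python3 step.py a 6 4; cat > fit.py <<'E'
import json,numpy as np
from scipy.optimize import least_squares
L=json.load(open("log.json"))
A=[l for l in L if l["tag"] in("a","b")][1:]
P=np.array([l["p"] for l in A]);F=np.array([l["f"] for l in A]);sg=np.array([1 if l["tag"]=="a" else -1 for l in A])
s=least_squares(lambda c:np.hypot(P[:,0]-c[0],P[:,2]-c[1])-.055,[.552,.067]);c=s.x;print("c",c,np.abs(s.fun).max())
th=np.arctan2(P[:,0]-c[0],P[:,2]-c[1])
T=-.055*(F[:,0]*np.cos(th)-F[:,2]*np.sin(th))   # torque by hand, + along +theta
for nm,m in(("all",sg!=0),("a",sg>0),("b",sg<0)):
    if m.sum()<6: continue
    # T = sg*d + bx cos + ...
    M=np.stack([sg[m],np.cos(th[m]),np.sin(th[m])],1)
    k,*_=np.linalg.lstsq(M,T[m],rcond=None)
    # hand torque to hold = A sin-type: weight at angle psi=th+off from up: gravity torque +theta = G sin(psi); hand = -G sin(th+off)
    G=np.hypot(k[1],k[2]);off=np.arctan2(-k[1],-k[2])
    dn=(180-np.degrees(off)+180)%360-180
    print(nm,"drag %.3f G %.3f off %.1f -> handle angle for weight down %.1f  resid %.3f"%(k[0],G,np.degrees(off),dn,np.std(T[m]-M@k)))
    print((T[m]-M@k).round(3))
E
python3 fit.py
```

```text
t 15.85 th 8.1 r 0.0552 y 0.0059 Ft -9.51 Fr -3.61 w 0.0237
-0.3 -0.1 0.0 -0.0000 0.0056 0.0013 0;-0.3 -0.1 0.0 -0.0000 0.0055 0.0017 0;-0.3 -0.1 0.0 -0.0000 0.0053 0.0022 0;-0.3 -0.1 0.0 -0.0000 0.0051 0.0026 0
c [0.55207911 0.06695749] 0.0008379843095713616
all drag 0.362 G 0.249 off -35.1 -> handle angle for weight down -144.9  resid 0.026
[ 0.007 -0.021 -0.03   0.031  0.01  -0.044  0.024 -0.    -0.014  0.022
  0.004  0.018 -0.021 -0.028  0.037 -0.039  0.006 -0.01   0.048]
a drag 0.362 G 0.249 off -35.1 -> handle angle for weight down -144.9  resid 0.026
[ 0.007 -0.021 -0.03   0.031  0.01  -0.044  0.024 -0.    -0.014  0.022
  0.004  0.018 -0.021 -0.028  0.037 -0.039  0.006 -0.01   0.048]
```

The fit is clean: drag 0.36, weight 0.25 N m, heavy side down at a handle angle of about -145°. I'll turn back the other way, which cross-checks the fit.

```bash
sed -i 's/^XC.*/XC,ZC,RR=.5521,.0669,.055/' step.py; python3 step.py n -6 6
```

```text
t 15.85 th 8.2 r 0.0549 y 0.0059 Ft -9.50 Fr -3.63 w 0.0237
-0.2 -0.1 0.0 0.0000 -0.0057 -0.0003 0;-0.2 -0.1 0.0 0.0000 -0.0058 0.0001 0;-0.2 -0.1 0.0 0.0000 -0.0057 0.0006 0;-0.2 -0.1 0.0 0.0000 -0.0057 0.0011 0;-0.2 -0.1 0.0 0.0000 -0.0055 0.0016 0;-0.2 -0.1 0.0 0.0000 -0.0054 0.0020 0
```

Call:
drive_tool(motion="-0.2 0 0 0 -0.0057 -0.0003 0;-0.2 0 0 0 -0.0058 0.0001 0;-0.2 0 0 0 -0.0057 0.0006 0;-0.2 0 0 0 -0.0057 0.0011 0;-0.2 0 0 0 -0.0055 0.0016 0")

```text
clock: 16.48
position: [0.5416, 0.0064, 0.1208]
ee_rot: [0.005, 0.715, 0.699, 0.009]
contact_force: [6.6, 1.4, -13.2]
width: 0.0235
```

```bash
python3 step.py b -6 4
```

```text
t 16.48 th -11.0 r 0.0549 y 0.0064 Ft 3.96 Fr -14.24 w 0.0235
0.3 -0.1 -0.0 0.0000 -0.0055 0.0016 0;0.3 -0.1 -0.0 0.0000 -0.0054 0.0020 0;0.3 -0.1 -0.0 0.0000 -0.0052 0.0025 0;0.3 -0.1 -0.0 0.0000 -0.0050 0.0029 0
```

Call:
drive_tool(motion="0.3 0 0 0 -0.0053 0.0025 0;0.3 0 0 0 -0.0052 0.0029 0;0.3 0 0 0 -0.0049 0.0033 0;0.3 0 0 0 -0.0046 0.0037 0")

```text
clock: 16.98
position: [0.5311, 0.0065, 0.1169]
ee_rot: [0.007, 0.715, 0.699, 0.011]
contact_force: [0.3, 2.4, 6.5]
width: 0.0239
```

```bash
python3 step.py b -6 4
```

```text
t 16.98 th -22.8 r 0.0542 y 0.0065 Ft 2.86 Fr 5.88 w 0.0239
0.4 -0.1 -0.0 0.0000 -0.0051 0.0027 0;0.4 -0.1 -0.0 0.0000 -0.0049 0.0031 0;0.4 -0.1 -0.0 0.0000 -0.0046 0.0035 0;0.4 -0.1 -0.0 0.0000 -0.0043 0.0039 0
```

Call:
drive_tool(motion="0.4 0 0 0 -0.0053 0.0025 0;0.4 0 0 0 -0.0051 0.0029 0;0.4 0 0 0 -0.0048 0.0033 0;0.4 0 0 0 -0.0045 0.0037 0")

```text
clock: 17.48
position: [0.5137, 0.0069, 0.1057]
ee_rot: [-0.0, 0.716, 0.699, 0.003]
contact_force: [3.8, 2.1, -0.6]
width: 0.0238
```

```bash
python3 step.py b -6 4
```

```text
t 17.48 th -44.7 r 0.0546 y 0.0069 Ft 2.27 Fr -3.09 w 0.0238
0.1 -0.1 -0.0 0.0000 -0.0037 0.0044 0;0.1 -0.1 -0.0 0.0000 -0.0034 0.0047 0;0.1 -0.1 -0.0 0.0000 -0.0030 0.0049 0;0.1 -0.1 -0.0 0.0000 -0.0025 0.0052 0
```

Call:
drive_tool(motion="0.1 0 0 0 -0.0037 0.0044 0;0.1 0 0 0 -0.0034 0.0047 0;0.1 0 0 0 -0.003 0.0049 0;0.1 0 0 0 -0.0025 0.0052 0")

```text
clock: 17.98
position: [0.5006, 0.0072, 0.0856]
ee_rot: [-0.002, 0.716, 0.699, 0.001]
contact_force: [4.0, 1.0, 0.5]
width: 0.0238
```

```bash
python3 step.py b -6 4
```

```text
t 17.98 th -70.0 r 0.0548 y 0.0072 Ft 1.81 Fr -3.55 w 0.0238
-0.0 -0.1 -0.0 0.0000 -0.0015 0.0056 0;-0.0 -0.1 -0.0 0.0000 -0.0010 0.0057 0;-0.0 -0.1 -0.0 0.0000 -0.0006 0.0057 0;-0.0 -0.1 -0.0 0.0000 -0.0001 0.0058 0
```

Call:
drive_tool(motion="0 0 0 0 -0.0015 0.0056 0;0 0 0 0 -0.001 0.0057 0;0 0 0 0 -0.0005 0.0057 0;0 0 0 0 0.0001 0.0058 0")

```text
clock: 18.48
position: [0.4975, 0.0073, 0.0617]
ee_rot: [-0.002, 0.715, 0.699, 0.001]
contact_force: [2.7, 2.1, 2.1]
width: 0.0235
```

```bash
python3 step.py b -6 4
```

```text
t 18.48 th -95.4 r 0.0548 y 0.0073 Ft 1.88 Fr -2.91 w 0.0235
-0.0 -0.1 -0.0 -0.0000 0.0010 0.0057 0;-0.0 -0.1 -0.0 -0.0000 0.0015 0.0056 0;-0.0 -0.1 -0.0 -0.0000 0.0020 0.0054 0;-0.0 -0.1 -0.0 -0.0000 0.0024 0.0052 0
```

Call:
drive_tool(motion="0 0 0 0 0.001 0.0057 0;0 0 0 0 0.0015 0.0056 0;0 0 0 0 0.002 0.0054 0;0 0 0 0 0.0025 0.0052 0")

```text
clock: 18.98
position: [0.5049, 0.0071, 0.0389]
ee_rot: [-0.002, 0.715, 0.699, 0.001]
contact_force: [2.1, 1.1, 6.1]
width: 0.024
```

```bash
python3 step.py b -6 4
```

```text
t 18.98 th -120.7 r 0.0548 y 0.0071 Ft 4.21 Fr -4.88 w 0.0240
-0.0 -0.1 -0.0 -0.0000 0.0033 0.0047 0;-0.0 -0.1 -0.0 -0.0000 0.0037 0.0044 0;-0.0 -0.1 -0.0 -0.0000 0.0041 0.0041 0;-0.0 -0.1 -0.0 -0.0000 0.0044 0.0037 0
```

Call:
drive_tool(motion="0 0 0 0 0.0034 0.0046 0;0 0 0 0 0.0038 0.0043 0;0 0 0 0 0.0042 0.0039 0;0 0 0 0 0.0046 0.0035 0")

```text
clock: 19.48
position: [0.5197, 0.0067, 0.0224]
ee_rot: [-0.003, 0.715, 0.699, -0.0]
contact_force: [-0.5, 2.3, 9.6]
width: 0.0235
```

```bash
python3 step.py b -6 4
```

```text
t 19.48 th -143.9 r 0.0551 y 0.0067 Ft 6.10 Fr -7.44 w 0.0235
-0.1 -0.1 -0.0 -0.0000 0.0049 0.0030 0;-0.1 -0.1 -0.0 -0.0000 0.0052 0.0026 0;-0.1 -0.1 -0.0 -0.0000 0.0054 0.0021 0;-0.1 -0.1 -0.0 -0.0000 0.0055 0.0017 0
```

Call:
drive_tool(motion="0 0 0 0 0.0049 0.0025 0;0 0 0 0 0.0052 0.002 0;0 0 0 0 0.0054 0.0015 0;0 0 0 0 0.0055 0.001 0")

```text
clock: 19.98
position: [0.5325, 0.0064, 0.0151]
ee_rot: [-0.009, 0.715, 0.699, -0.007]
contact_force: [-3.7, 1.0, 10.3]
width: 0.0233
```

```bash
python3 step.py b -6 4
```

```text
t 19.98 th -159.3 r 0.0554 y 0.0064 Ft 7.10 Fr -8.28 w 0.0233
-0.3 -0.0 0.0 -0.0000 0.0055 0.0016 0;-0.3 -0.0 0.0 -0.0000 0.0057 0.0011 0;-0.3 -0.0 0.0 -0.0000 0.0057 0.0006 0;-0.3 -0.0 0.0 -0.0000 0.0058 0.0002 0
```

Call:
drive_tool(motion="-0.2 0 0 0 0.0055 0.001 0;-0.2 0 0 0 0.0057 0.0005 0;-0.2 0 0 0 0.0057 0 0;-0.2 0 0 0 0.0058 -0.0004 0")

```text
clock: 20.48
position: [0.5399, 0.0062, 0.0128]
ee_rot: [-0.015, 0.714, 0.7, -0.013]
contact_force: [-6.0, 0.9, 9.4]
width: 0.0235
```

```bash
python3 step.py b -6 4;python3 fit.py
```

```text
t 20.48 th -167.3 r 0.0555 y 0.0062 Ft 7.98 Fr -7.88 w 0.0235
-0.6 -0.0 0.0 -0.0000 0.0057 0.0008 0;-0.6 -0.0 0.0 -0.0000 0.0057 0.0003 0;-0.6 -0.0 0.0 -0.0000 0.0058 -0.0002 0;-0.6 -0.0 0.0 -0.0000 0.0057 -0.0006 0
c [0.55214706 0.06681019] 0.0009541460291401932
all drag 0.358 G 0.251 off -32.5 -> handle angle for weight down -147.5  resid 0.026
[ 0.02  -0.007 -0.016  0.043  0.018 -0.041  0.024 -0.005 -0.021  0.014
 -0.004  0.011 -0.027 -0.031  0.039 -0.033  0.014  0.     0.061 -0.032
 -0.006 -0.012  0.013  0.056  0.013  0.006  0.018  0.004]
a drag 0.362 G 0.248 off -35.1 -> handle angle for weight down -144.9  resid 0.026
[ 0.006 -0.022 -0.03   0.031  0.01  -0.044  0.024 -0.    -0.014  0.022
  0.004  0.017 -0.022 -0.028  0.037 -0.038  0.007 -0.01   0.049]
b drag 0.382 G 0.289 off -24.6 -> handle angle for weight down -155.4  resid 0.013
[-0.004  0.012 -0.013 -0.006  0.028 -0.015 -0.012  0.01   0.001]
```

Both directions agree: -147.5° combined, and local torque symmetry also gives about -147°. I'm going there now.

```bash
sed -i 's/^XC.*/XC,ZC,RR=.5521,.0668,.055/' step.py; python3 step.py n 5 5
```

```text
t 20.48 th -167.2 r 0.0554 y 0.0062 Ft 7.98 Fr -7.88 w 0.0235
-0.4 -0.0 0.0 0.0000 -0.0046 -0.0014 0;-0.4 -0.0 0.0 0.0000 -0.0045 -0.0017 0;-0.4 -0.0 0.0 0.0000 -0.0044 -0.0020 0;-0.4 -0.0 0.0 0.0000 -0.0042 -0.0023 0;-0.4 -0.0 0.0 0.0000 -0.0040 -0.0026 0
```

Call:
drive_tool(motion="-0.4 0 0 0 -0.0046 -0.0015 0;-0.4 0 0 0 -0.0045 -0.0018 0;-0.4 0 0 0 -0.0044 -0.0021 0;-0.4 0 0 0 -0.0042 -0.0024 0;0 0 0 0 0 0 0;0 0 0 0 0 0 0")

```text
clock: 21.22
position: [0.5251, 0.0065, 0.019]
ee_rot: [-0.002, 0.715, 0.699, 0.0]
contact_force: [2.6, 1.9, 0.4]
width: 0.0236
```

```bash
python3 step.py n 5 5
```

```text
t 21.23 th -150.5 r 0.0549 y 0.0065 Ft -2.04 Fr -1.66 w 0.0236
-0.0 -0.0 0.0 0.0000 -0.0040 -0.0026 0;-0.0 -0.0 0.0 0.0000 -0.0038 -0.0029 0;-0.0 -0.0 0.0 0.0000 -0.0036 -0.0032 0;-0.0 -0.0 0.0 0.0000 -0.0034 -0.0034 0;-0.0 -0.0 0.0 0.0000 -0.0031 -0.0036 0
```

Call:
drive_tool(motion="0 0 0 0 -0.004 -0.0026 0;0 0 0 0 -0.0025 -0.0018 0;0 0 0 0 0 0 0;0 0 0 0 0 0 0;0 0 0 0 0 0 0;0 0 0 0 0 0 0;0 0 0 0 0 0 0;0 0 0 0 0 0 0", newtons=60)

```text
clock: 22.22
position: [0.5199, 0.0067, 0.0224]
ee_rot: [-0.002, 0.715, 0.699, 0.001]
contact_force: [3.4, 1.0, 2.2]
width: 0.0235
```

```bash
python3 step.py n 5 1;python3 - <<'E'
from h import *
p,d=get_image("scene");cv2.imwrite('pics/s9.png',p[:,:,::-1])
p,d=get_image("wrist");cv2.imwrite('pics/w9.png',p[:,:,::-1])
s=get_state();print(s["clock"],s["position"],s["contact_force"],s["qd"].round(4),s["width"])
E
```

```text
t 22.23 th -144.1 r 0.0548 y 0.0067 Ft -1.44 Fr -3.82 w 0.0235
-0.1 -0.2 0.0 0.0000 -0.0037 -0.0031 0
22.325 [0.51997104 0.00668891 0.02244677] [2.29423283 2.05559045 1.35014289] [ 0.0003 -0.0001 -0.0012 -0.0009 -0.0004 -0.0014] 0.0234658275306616
```

View pics/s9.png

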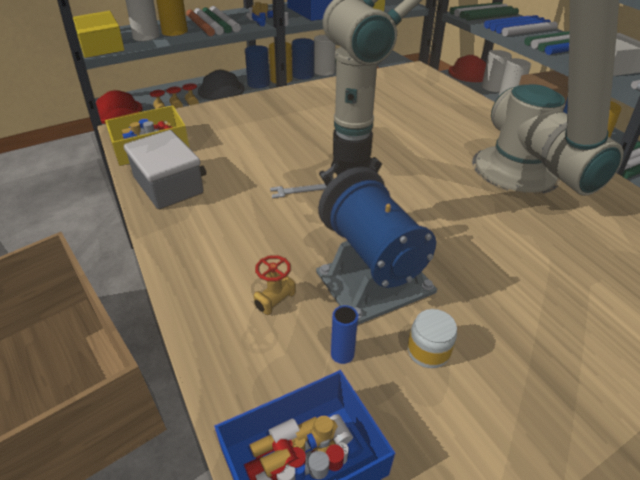

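View pics/w9.png

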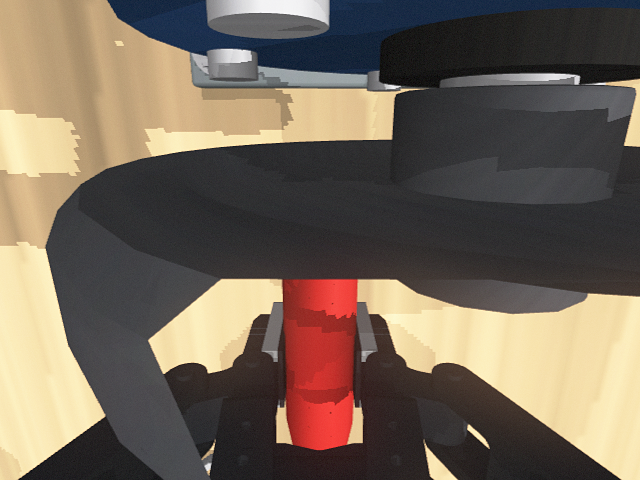

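The handle is still between the pads at (320,370) px. The valve, tin, pipe and spanner are where they were, and the arm is at rest. The wheel is about 3° from my estimate, well inside the tolerance, so I'm handing in.

```bash
python3 -c "
from rig import *
print(sign_off())"
```

```text
the job is handed in; nothing more can be done
None
```

I felt out the heavy side, brought it to within a few degrees of straight down, and handed in at about 22 s of the 72 s, still gripping the handle. `sign_off` reports no verdict, so the result is not confirmed.

- **Feeling for the weight:** I turned the wheel one full turn forward and about half a turn back. The combined fit gave a drag of 0.36 N m and a weight torque of 0.25 N m. It puts the heavy side straight down at a handle angle of about -147.5°.
- **Final position:** The handle stands at about -144°, so about 3° from my estimate. The arm's joint speeds were near zero and the grip is set to 60 N on the 23.5 mm opening. A push of 2–4 N remained at the wrist.
- **Bench items:** The last scene picture shows the valve, tin, pipe and spanner in place.

**Checks that disagreed:**
- **Fingertips:** They were about 37 mm short of the reported TCP, so my first close missed above the handle. I reopened, went lower and gripped it.
- **Fits:** The forward turn alone gave -145°. The short backward turn alone gave -155°, a less certain fit because it covered only half a turn. If -155° were right, the heavy side would be about 11° off, still within the 15° allowed.

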